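# Lay out a loudspeaker kit on its board

### The job

Lay out the parts of the next loudspeaker on the wooden kit board: stand the steel pole piece, pole up, in the board's middle ring mark, put the thick dark magnet ring over its pole and then the thinner steel ring on top of the magnet, both flat with the pole through them. Stand the cone, coil tube up, centred in the end mark nearer the soldering-iron stand, and stand the black centring gauge centred in the mark at the other end, so that the stack is between them. Do not disturb the solder reel and the small tin.

Things in the scene. Friction and masses are not known exactly. Their poses are not given: they have to be found in the camera images.
- board: Flat wooden kit board, fixed, 110 (x) by 280 (y) by 8 mm; origin at the centre of its underside, its top 8 mm above the table; y runs along its length. Printed on top, at x = 0, three thin grey rings: the middle one (y = 0) 66 mm across, the end ones (y = +95 and -95 mm) 96 mm across. Turned by up to 0.2 rad.
- iron_stand: Soldering-iron stand: black base 110 by 75 by 18 mm with a wire cage and a blue-handled iron leaning in it, about 125 mm high; fixed. It stands beyond one end of the board, left or right (an open cardboard carton stands beyond the other). Origin at the centre of its underside.
- yoke: Pole piece, bare steel: a disc 52 mm across and 6 mm thick with an upright pole 20 mm across in its middle, 36 mm high in all (top bevelled), 0.16 kg. Loose, standing pole up. Origin at the centre of its underside, z up along the pole. Grip it by the pole.
- magnet: Ring magnet, dark and thick: 58 mm outside, 30 mm hole, 16 mm high, 0.14 kg; loose, lying flat; it does not attract anything. Origin at the centre of its underside, z along its axis. Grip it across its outside.
- plate: Top plate, a smaller, thinner bare steel ring: 46 mm outside, 27 mm hole, 10 mm high, 0.085 kg; loose, lying flat. Origin at the centre of its underside, z along its axis. Grip it across its outside.
- cone: Loudspeaker cone lying face down, coil tube up: rim 86 mm across, 5 mm high; grey cone sloping from 72 mm across at 5 mm height to 28 mm at 20 mm; upright tube 26 mm across from 20 to 48 mm height (paper, copper-wound top). Rigid, 30 g, loose. Origin at the centre of its underside, z up. Grip the tube, fingertips above the slope.
- gauge: Centring gauge, black plastic: round foot 38 mm across and 8 mm high, stem 20 mm across, round head 26 mm across from 40 to 58 mm height; 45 g, loose, standing. Origin at the centre of its underside, z up.
- reel: Solder reel standing flat among the parts, 40 mm across, 30 mm high, loose; a bystander. Origin at the centre of its underside.
- tin: Small round tin with a brass lid standing among the parts, 40 mm across, 40 mm high, loose; a bystander. Origin at the centre of its underside.
There are look-alikes about, which are no part of the job. Leave any blue look-alike of the yoke alone.

How it is judged (in metres and radians):
At the end, for the whole second after the job is handed in: Pole piece, cone and gauge stand on the board within 12 mm (board x, y) of their marks' centres, 3 mm in height; magnet on the pole piece and plate on the magnet, each within 8 mm of the pole's axis, 3 mm in height; all upright within 0.1 rad, as at the start, at rest, released (x of yoke in the frame of board between -0.012 and 0.012 m and y of yoke in the frame of board between -0.012 and 0.012 m and z of yoke in the frame of board between 0.005 and 0.011 m and z of cone in the frame of board between 0.005 and 0.011 m and z of gauge in the frame of board between 0.005 and 0.011 m and z of magnet in the frame of yoke between 0.003 and 0.009 m and z of plate in the frame of yoke between 0.019 and 0.025 m and horizontal distance between each of magnet, plate and yoke below 0.008 m and angle between each of yoke, magnet, plate, cone, gauge's own z axis and vertical below 0.1 rad and linear speed of each of yoke, magnet, plate, cone, gauge below 0.01 m/s and ((y of iron_stand in the frame of board above 0 m and x of cone in the frame of board between -0.012 and 0.012 m and y of cone in the frame of board between 0.083 and 0.107 m and x of gauge in the frame of board between -0.012 and 0.012 m and y of gauge in the frame of board between -0.107 and -0.083 m) or (y of iron_stand in the frame of board below 0 m and x of cone in the frame of board between -0.012 and 0.012 m and y of cone in the frame of board between -0.107 and -0.083 m and x of gauge in the frame of board between -0.012 and 0.012 m and y of gauge in the frame of board between 0.083 and 0.107 m))); the robot touches nothing.
It fails at once if the solder reel is shifted by more than 20 mm or knocked over (distance of reel from where it was at the start of the episode above 0.02 m or angle between reel's own z axis and vertical above 0.5 rad).
It fails at once if the small tin is shifted by more than 20 mm or knocked over (distance of tin from where it was at the start of the episode above 0.02 m or angle between tin's own z axis and vertical above 0.5 rad).
It also fails if it takes over 112 s, if anything falls off the work surface, if the arm or the gripper's body presses on something with over 40 N, if the wrist force passes 120 N, or if a joint passes its speed limit or range.

### The arm

A 6-joint arm with a two-finger parallel gripper is mounted at the origin on the work surface. World frame = base frame: x ahead of the robot, y to its left, z up, the work surface at z = 0. Lengths are in mm, angles in rad, forces in N, time in s.
With the tool pointing down it reaches from about 275 to 825 mm from the base axis. Payload 4.9 kg.
Tool frame: the origin (TCP) lies where the fingers leave the gripper's body, on its centre line; the fingertips stand 73 mm ahead of it and the grasp point (between the pads) lies 54 mm ahead of it; z points along the fingers, y is the line along which they close (so a half turn about z gives the same grasp; the last joint's range is limited). The gripper opens to 85 mm and grips with 20 to 120 N. Pads are 22 mm wide; open, the fingers measure 114 mm over their backs; the gripper's body (76 mm by 85 mm) begins 54 mm behind the grasp point. The pads swing forward as they close: fully open they stand 13 mm farther back than shut.
Start: joints at [1.098, 0.326, -0.193, 1.052, 0, 1.437], TCP at [182.791, 518.755, 303.881] pointing down, gripper open.
Joint ranges: [-2.65, 2.65], [-0.97, 1.79], [-1.3, 1.35], [-1.93, 2.1], [-1.47, 1.37], [-3.14, 3.14]. Speed limits (rad/s): [2.57, 2.57, 3.14, 3.14, 3.14, 3.14].

### API

Orientations are given as a rotation vector (axis times angle).
In Python, from plant import * gives the robot as it stands. The module is installed in compiled form; this text tells all that it offers.
- The arm moves only by the tool play_rows, never from a script. Its argument "motion" is a list of rows, each a list of 2 entries, a list of its own where there are three numbers: the shift along the world's x, y, z in mm, then the turn, a rotation vector about the world's x, y, z in rad. A call has 1 to 10 rows; each row shifts and turns the commanded pose from where the row before left it; what a row does not reach is not made up. A row lasts 1/10 s, in which the tool goes at most 50 mm and 8.59 degrees, less where a joint would pass 70% of its speed; a pose out of reach is approached as far as the arm can. A call is refused whole if a number of a shift passes 50 or a number of a turn 0.15, either way. A call with a gripper value outside its range is refused whole. "claw" is the opening, from 0 (shut) to 1 (fully open), set as the call begins (left out, the last holds). The fingers move at their own pace and stop on an object; "force" is the grip in N (left out, the last holds). Time passes only in rows, so rows that do not move let the fingers close. It gives the time, the measured TCP pose, the force, the opening and the grip force at its end, in the units of the state.
- state(): the state, without advancing time (a new reading comes with each control period).
- get_image(name): name is "side" or "top" or "wrist"; returns a dict with "frame" (384x512x3 uint8, red, green, blue), "fx", "fy", "cx", "cy" (pixels), "k1" (the pictures are not rectified: a ray, as slopes to the right and down, at radius r is drawn at 1 + k1 r^2 times it, then the intrinsics apply), "R" (3x3) and "t" (3): a world point X has camera coordinates R X + t. Camera axes: x right, y down, z forward; pixel columns grow to the right and rows downward; lengths in mm; the calibration is good to about 2 mm. A picture is of the moment at which its call begins. There is no depth.
- job_done(): hands the job in; it is judged then, once.
The state is a dict: "time_s": time; "qpos": joint angles; "joint_velocities": joint speeds; "effort": joint torques, N m; "tcp_pos": TCP position; "orientation": TCP orientation; "force": force on the tool from outside, world axes, zero at the start; "torque": the same for the moment, N m; "finger_gap": finger opening in mm; "finger_force": force on a finger pad.
Only numpy, scipy, OpenCV 4.12 (cv2) and the standard library are available. Lean on these libraries where they do the work, as an engineer would, in place of code of your own. Each camera call takes 0.05 s, during which the arm holds its last target. There are 200 camera calls.

## Working session

There is one attempt and no reset: what is moved stays moved. The work goes in short steps, Python scripts to look and compute and a tool call to move; the robot and the scene stay as the last step left them, time stands still between calls to the robot, and variables do not carry over. Pictures are saved under pics/ and viewed, at most 14 in all, crops included, and the job is handed in when it is done.

Besides the shell and the picture viewer there is one more tool, called after ">>>" in YAML: its name, and indented under it one key for each argument. play_rows: Moves the arm, as the interface text tells. Its arguments: {"type":"object","properties":{"motion":{"type":"array"},"claw":{"type":"number"},"force":{"type":"number"}},"required":["motion"]}

```bash
mkdir -p pics; cat > h.py <<'E'
from plant import *
import numpy as np, cv2
def cap(n,f):
    g=get_image(n); cv2.imwrite('pics/'+f+'.png',g['frame'][:,:,::-1]); np.save('pics/'+f+'.npy',g,allow_pickle=True); return g
def load(f): return np.load('pics/'+f+'.npy',allow_pickle=True).item()
def ray(g,u,v):
    K=np.array([[g['fx'],0,g['cx']],[0,g['fy'],g['cy']],[0,0,1]],float)
    p=cv2.undistortPoints(np.array([[[u,v]]],float),K,np.array([g['k1'],0,0,0],float))[0,0]
    R=np.array(g['R']);t=np.array(g['t']); return -R.T@t, R.T@np.array([p[0],p[1],1])
def onz(g,u,v,z):
    c,d=ray(g,u,v); return c+d*(z-c[2])/d[2]
def proj(g,X):
    K=np.array([[g['fx'],0,g['cx']],[0,g['fy'],g['cy']],[0,0,1]],float)
    return cv2.projectPoints(np.array([X],float),cv2.Rodrigues(np.array(g['R'],float))[0],np.array(g['t'],float),K,np.array([g['k1'],0,0,0.]))[0][0,0]
def tri(*a):
    A=np.zeros((3,3));b=np.zeros(3)
    for g,u,v in a:
        c,d=ray(g,u,v);d=d/np.linalg.norm(d);P=np.eye(3)-np.outer(d,d);A+=P;b+=P@c
    return np.linalg.solve(A,b)
E
python3 - <<'E'
from h import *
for n in ('top','side','wrist'):
    g=cap(n,n+'0'); print(n,-np.array(g['R']).T@np.array(g['t']),g['fx'],g['k1'])
a=[cv2.resize(cv2.imread('pics/%s0.png'%n),(800,600),interpolation=cv2.INTER_CUBIC) for n in('top','side')]
cv2.imwrite('pics/T.png',a[0]);cv2.imwrite('pics/S.png',a[1]);print(state())
E
```

```text
top [531.57313022  -9.68841591 945.70741251] 372.64662148951544 0.04256076621123236
side [ 173.78745614 -760.56570819  713.49036012] 442.43934686996647 -0.14341206719854702
wrist [102.62538866 545.61456655 372.1898588 ] 303.03992039321497 0.016909577185315702
{'time_s': 0.15, 'qpos': array([ 1.09777634e+00,  3.26764870e-01, -1.93342018e-01,  1.05200642e+00,
        2.76634413e-05,  1.43659119e+00]), 'joint_velocities': array([ 0.00031029, -0.00250767,  0.00345844, -0.00060091,  0.00120623,
       -0.00053709]), 'effort': array([-2.28306658e-04, -4.43703997e+01,  2.62665331e+01,  1.04757419e-02,
       -2.30686128e-04, -2.88332707e-06]), 'tcp_pos': array([182.6319402 , 518.43012212, 303.29104708]), 'orientation': array([-5.29596229e-01, -3.09620555e+00,  1.96083648e-03]), 'force': array([-0.07921273,  0.23748895, -0.36477233]), 'torque': array([-0.01062649, -0.00496262, -0.01403006]), 'finger_force': 0.0, 'finger_gap': 85.4322609911105}
```

View pics/T.png

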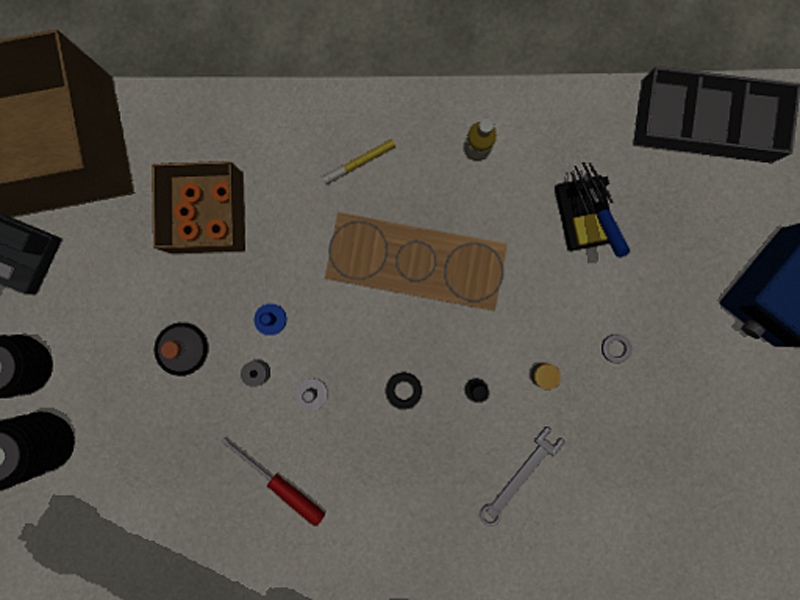

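View pics/S.png

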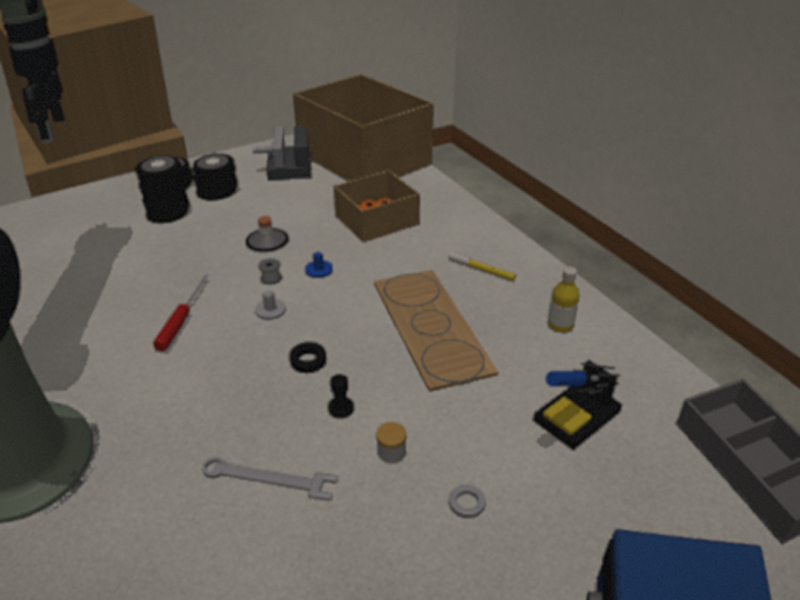

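Top (800×600 view): cone (181,348), reel (255,373), yoke (313,393), magnet (404,390), gauge (477,390), tin (546,376), plate (616,348), board marks (358,250), (416,261), (473,271). The iron stand is on the right at (590,215), so the cone goes in the right mark. The side view shows the same layout.

```bash
python3 - <<'E'
from h import *
T=load('top0');S=load('side0');W=load('wrist0');k=.64
print(np.array(W['R'])[2])
P=dict(cone=((170,349),(265,222),48),reel=((255,373),(270,265),30),yoke=((309,395),(269,295),36),mag=((404,390),(308,352),16),gauge=((477,390),(339,380),58),tin=((546,376),(391,434),40),plate=((616,348),(467,497),10),mL=((358,250),(412,290),8),mM=((415.5,261),(432,322),8),mR=((473,271),(453,361),8))
for n,(a,b,z) in P.items():
    print(n,np.round(onz(T,a[0]*k,a[1]*k,z)),np.round(onz(S,b[0]*k,b[1]*k,z)),np.round(tri((T,a[0]*k,a[1]*k),(S,b[0]*k,b[1]*k))))
cv2.imwrite('pics/W0.png',W['frame'][:,:,::-1])
E
```

```text
[ 0.30818833 -0.11151824 -0.94476644]
cone [504. 350.  48.] [500. 337.  48.] [504. 354.  38.]
reel [465. 224.  30.] [464. 223.  30.] [465. 225.  28.]
yoke [431. 139.  36.] [429. 132.  36.] [431. 140.  30.]
mag [436.  -8.  16.] [437.  -8.  16.] [437.  -8.  17.]
gauge [ 441. -118.   58.] [ 435. -126.   58.] [ 439. -119.   50.]
tin [ 460. -226.   40.] [ 458. -232.   40.] [ 460. -228.   34.]
plate [ 502. -344.   10.] [ 502. -346.   10.] [ 502. -345.    9.]
mL [661.  65.   8.] [660.  61.   8.] [662.  65.   5.]
mM [642. -28.   8.] [644. -30.   8.] [644. -28.   7.]
mR [ 626. -120.    8.] [ 623. -125.    8.] [ 626. -121.    4.]
```

View pics/W0.png

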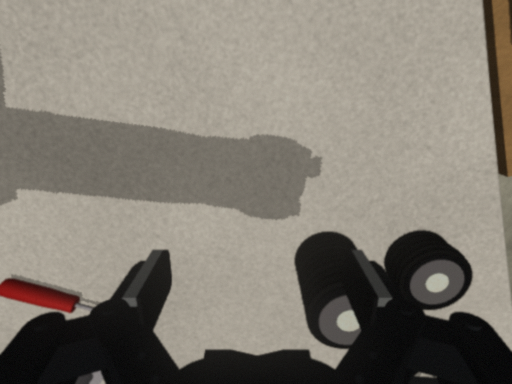

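Wrist: fingers at the bottom (tips near (150,260) and (375,265)). The free view above them shows only the black rolls at (340,290) and (435,270), the screwdriver at (40,295) and the arm's shadow.

>>> play_rows:
  motion:
    - [[30, -38, 0], [0, 0, 0.14]]
    - [[30, -38, 0], [0, 0, 0]]
    - [[30, -38, 0], [0, 0, 0]]
    - [[30, -38, 0], [0, 0, 0]]
    - [[30, -38, 0], [0, 0, 0]]
    - [[30, -38, 0], [0, 0, 0]]
    - [[30, -38, 0], [0, 0, 0]]
    - [[30, -38, 0], [0, 0, 0]]
    - [[30, -38, 0], [0, 0, 0]]
    - [[30, -38, 0], [0, 0, 0]]
  claw: 0.7

```text
time_s: 1.15
tcp_pos: [483.1, 137.7, 303.8]
orientation: [-0.316, -3.126, -0.0]
force: [0.9, 0.8, -0.8]
finger_gap: 59.8
finger_force: 0.0
```

```bash
python3 - <<'E'
from h import *
g=cap('wrist','w1');s=state();print(s['tcp_pos'],s['orientation'],s['time_s'],s['finger_gap'])
for n,X in dict(cone=(504,352,48),reel=(465,224,30),yoke=(431,140,36),mag=(437,-8,16),gauge=(439,-120,58)).items(): print(n,proj(g,X))
E
```

```text
[487.80303841 132.52693606 303.86115556] [ 0.32618881  3.11986309 -0.00648319] 1.2 59.54931217153105
cone [458.03571331 144.15330315]
reel [330.26018121 130.32683724]
yoke [250.51204303 115.91868448]
mag [129.55062543 144.87403762]
gauge [ 14.26055633 174.70600323]
```

View pics/w1.png

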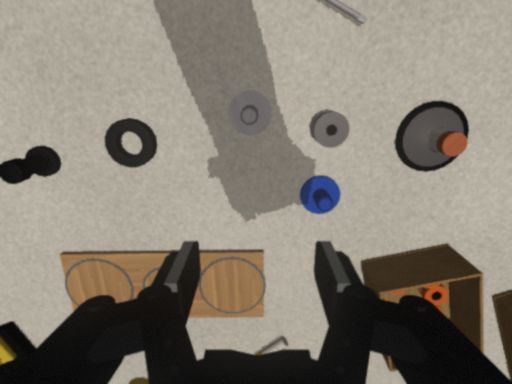

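Wrist w1: yoke in the arm's shadow with pole top ≈(249,115), magnet (131,143), gauge lower left (head ≈(14,171), foot ≈(42,160)), reel (330,128), blue yoke (320,195), cone tube ≈(453,144). Board marks are at (100,285) and (231,285), the middle one partly hidden.

>>> play_rows:
  motion:
    - [[-20, 0, -35], [0, 0, 0]]
    - [[-25, 3, -40], [0, 0, 0]]
    - [[-15, 5, -25], [0, 0, 0]]
    - [[0, 0, 0], [0, 0, 0]]
    - [[0, 0, 0], [0, 0, 0]]

```text
time_s: 1.7
tcp_pos: [422.8, 147.7, 204.5]
orientation: [0.315, 3.125, -0.0]
force: [0.9, 0.2, 1.3]
finger_gap: 59.9
finger_force: 0.0
```

```bash
cat >> h.py <<'E'
def blob(g,u,v,lo,hi,box=45):
    "largest component of HSV range near (u,v): ellipse centre of its hull, size"
    u,v=int(u),int(v);x0,y0=max(u-box,0),max(v-box,0)
    c=cv2.cvtColor(g['frame'],cv2.COLOR_RGB2HSV)[y0:v+box,x0:u+box]
    m=cv2.inRange(c,np.array(lo),np.array(hi)); m=cv2.morphologyEx(m,cv2.MORPH_OPEN,np.ones((3,3)))
    cs=cv2.findContours(m,cv2.RETR_EXTERNAL,cv2.CHAIN_APPROX_NONE)[0]
    k=max(cs,key=cv2.contourArea); e=cv2.fitEllipse(cv2.convexHull(k)) if len(k)>8 else cv2.minAreaRect(k)
    return e[0][0]+x0,e[0][1]+y0,e[1]
E
python3 - <<'E'
from h import *
g=cap('wrist','w2');print(state()['tcp_pos'],state()['orientation'])
w=load('w1');T=load('top0')
for n,X in dict(reel=(465,224,30),yoke=(431,140,36),mag=(437,-8,16),gauge=(439,-120,58)).items(): print(n,proj(g,X))
def hs(g,u,v): return cv2.cvtColor(g['frame'],cv2.COLOR_RGB2HSV)[int(v),int(u)]
for p in [(249,115),(238,110),(230,90),(200,115),(131,125),(131,143),(453,144),(425,145),(402,145),(380,130),(14,171),(42,160)]: print(p,hs(w,*p))
cv2.imwrite('pics/w2b.png',cv2.resize(g['frame'][:,:,::-1],(800,600)))
E
```

```text
[424.03619602 147.77891884 205.2726595 ] [3.15307871e-01 3.12291401e+00 8.87272815e-04]
reel [353.24344579 216.97300699]
yoke [251.37816734 201.95886846]
mag [ 98.78662582 229.32479686]
gauge [-56.06595368 279.673537  ]
(249, 115) [  5  14 109]
(238, 110) [  6  12 110]
(230, 90) [ 20  31 124]
(200, 115) [ 20  29 175]
(131, 125) [15 25 41]
(131, 143) [ 20  31 175]
(453, 144) [  9 163 153]
(425, 145) [10 18 84]
(402, 145) [18 26 49]
(380, 130) [ 22  28 173]
(14, 171) [ 0 13 19]
(42, 160) [30 28 18]
```

View pics/w2b.png

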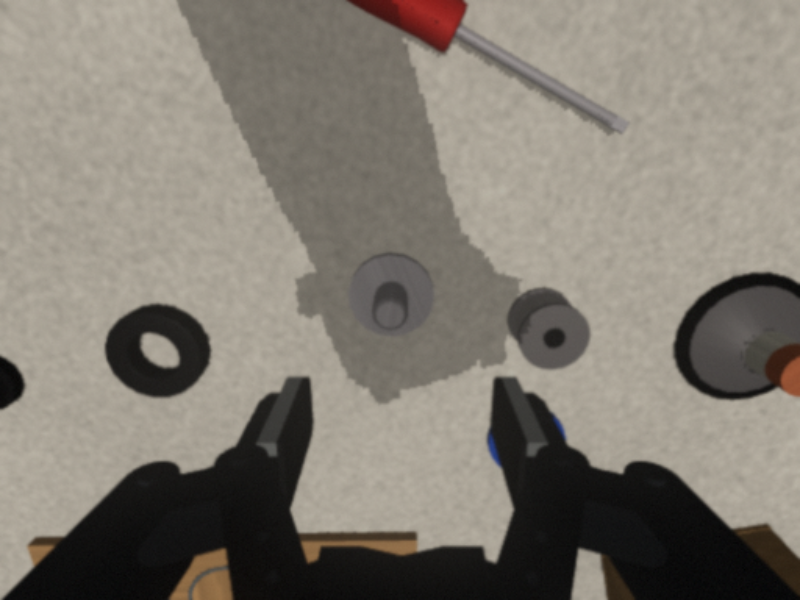

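Wrist w2 (800 px view): yoke disc (391,293) with pole top (390,313), magnet (158,350), reel (550,335); the blue yoke is half hidden behind the right finger.

```bash
python3 - <<'E'
from h import *
w,g,T=load('w1'),load('w2'),load('top0')
y1=blob(w,249,115,(0,0,60),(179,21,135),35);y2=blob(g,250,188,(0,0,60),(179,21,135),40);print(y1,y2)
print('yoke disc z6',onz(w,*y1[:2],6),onz(g,*y2[:2],6),tri((w,*y1[:2]),(g,*y2[:2])))
print('pole',onz(g,249.6,201,36),onz(w,249,116,36),tri((w,249,116),(g,249.6,201)))
D=((0,0,0),(179,255,75))
m1=blob(w,131,143,*D,35);m2=blob(g,101,224,*D,45);mt=blob(T,404*.64,390*.64,*D,20);print(m1,m2,mt)
print('mag z10',onz(w,*m1[:2],10),onz(g,*m2[:2],10),onz(T,*mt[:2],10),tri((w,*m1[:2]),(g,*m2[:2]),(T,*mt[:2])))
C=((0,60,60),(14,255,255))
c1=blob(w,453,144,*C,35);ct=blob(T,170*.64,349*.64,*C,20);print(c1,ct,'cone tube',onz(w,*c1[:2],46),onz(T,*ct[:2],46),tri((w,*c1[:2]),(T,*ct[:2])))
# board: wood mask in top -> rectangle; rings in w1
hs=cv2.cvtColor(T['frame'],cv2.COLOR_RGB2HSV);mm=cv2.inRange(hs,(5,70,60),(25,255,255));mm[:120]=0;mm[210:]=0;mm[:,:190]=0;mm[:,335:]=0
k=max(cv2.findContours(mm,cv2.RETR_EXTERNAL,cv2.CHAIN_APPROX_NONE)[0],key=cv2.contourArea)
bx=cv2.boxPoints(cv2.minAreaRect(k));q=np.array([onz(T,*p,8) for p in bx]);print('board',bx,q,q.mean(0),[np.linalg.norm(q[i]-q[i-1]) for i in range(4)])
E
```

```text
(249.47063446044922, 112.45146179199219, (43.2384033203125, 44.456932067871094)) (249.93521881103516, 188.26121139526367, (52.5108757019043, 54.740936279296875))
yoke disc z6 [429.62610255 138.4168304    6.        ] [428.82517318 138.53433803   6.        ] [429.87481494 138.2640726    2.86651387]
pole [429.85252362 138.71336274  36.        ] [430.7545289  138.37498307  36.        ] [431.0645267  138.30222629  32.77264174]
(130.5424575805664, 142.30287551879883, (46.48074722290039, 51.677459716796875)) (100.59500885009766, 223.94004440307617, (58.080997467041016, 65.65233612060547)) (257.90721130371094, 249.77877807617188, (23.366905212402344, 24.02280616760254))
mag z10 [434.90176056  -8.50794397  10.        ] [434.22069939  -8.23923816  10.        ] [435.41745111  -6.60124415  10.        ] [434.71907617  -7.35864455  11.15789797]
(451.68386459350586, 142.9331398010254, (26.309722900390625, 31.618022918701172)) (108.07881546020508, 223.52253532409668, (10.840883255004883, 11.115400314331055)) cone tube [501.91033894 346.60292568  46.        ] [503.20068527 352.69436523  46.        ] [503.9408709  354.1616452   37.05859219]
board [[207.29616 177.71133]
 [215.41121 134.92282]
 [324.52112 155.61609]
 [316.40607 198.4046 ]] [[ 615.9766149   120.58748035    8.        ]
 [ 725.21377893  100.33948236    8.        ]
 [ 670.51524085 -175.78451863    8.        ]
 [ 562.5525355  -153.83600653    8.        ]] [643.56454254 -27.17339061   8.        ] [np.float64(279.57536088694593), np.float64(111.09788219131173), np.float64(281.48959837398843), np.float64(110.17115289228268)]
```

>>> play_rows:
  motion:
    - [[7, -8.5, -30], [0, 0, 0]]
    - [[0, 0, -40], [0, 0, 0]]
    - [[0, 0, -35], [0, 0, 0]]
    - [[0, 0, -14], [0, 0, 0]]
    - [[0, 0, 0], [0, 0, 0]]
    - [[0, 0, 0], [0, 0, 0]]

```text
time_s: 2.35
tcp_pos: [431.3, 139.2, 86.1]
orientation: [0.316, 3.123, 0.001]
force: [-0.0, 1.0, 0.8]
finger_gap: 59.8
finger_force: 0.0
```

>>> play_rows:
  motion:
    - [[0, 0, 0], [0, 0, 0]]
    - [[0, 0, 0], [0, 0, 0]]
    - [[0, 0, 0], [0, 0, 0]]
    - [[0, 0, 0], [0, 0, 0]]
    - [[0, 0, 0], [0, 0, 0]]
    - [[0, 0, 0], [0, 0, 0]]
  claw: 0.1
  force: 40

```text
time_s: 2.95
tcp_pos: [430.2, 139.2, 86.1]
orientation: [0.316, 3.123, 0.001]
force: [-1.3, 0.6, 7.0]
finger_gap: 18.4
finger_force: 38.8
```

>>> play_rows:
  motion:
    - [[0, 0, 10], [0, 0, 0]]
    - [[0, 0, 20], [0, 0, 0]]
    - [[0, 0, 25], [0, 0, 0]]
    - [[0, 0, 25], [0, 0, 0]]
    - [[0, 0, 0], [0, 0, 0]]

```text
time_s: 3.45
tcp_pos: [431.2, 139.3, 168.2]
orientation: [0.315, 3.12, 0.002]
force: [1.0, 0.5, -0.8]
finger_gap: 18.4
finger_force: 39.5
```

```bash
python3 - <<'E'
from h import *
g=cap('wrist','w3');print(state()['tcp_pos'],state()['force'],state()['finger_gap'],state()['torque'])
cv2.imwrite('pics/w3b.png',g['frame'][150:384,100:412,::-1])
E
```

```text
[430.41725842 139.1923496  166.70117295] [-0.21106931 -0.98711999 -0.89047296] 18.410717892024515 [ 0.00059587  0.0204329  -0.00293974]
```

View pics/w3b.png

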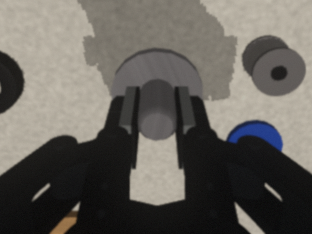

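The yoke is held cleanly between the pads, pole upright.

>>> play_rows:
  motion:
    - [[25, -20, 0], [0, 0, 0]]
    - [[35, -27, 0], [0, 0, 0]]
    - [[35, -27, 0], [0, 0, 0]]
    - [[35, -27, 0], [0, 0, 0]]
    - [[35, -27, 0], [0, 0, 0]]
    - [[30, -23, 0], [0, 0, 0]]
    - [[18.5, -14.5, 0], [0, 0, 0]]
    - [[0, 0, 0], [0, 0, 0]]
    - [[0, 0, 0], [0, 0, 0]]
    - [[0, 0, 0], [0, 0, 0]]

```text
time_s: 4.5
tcp_pos: [641.3, -25.7, 163.8]
orientation: [-0.315, -3.123, -0.001]
force: [-1.0, -0.0, -1.4]
finger_gap: 18.2
finger_force: 39.5
```

```bash
python3 - <<'E'
from h import *
g=cap('wrist','w4');print(state()['tcp_pos'],state()['force'],state()['finger_gap'],state()['orientation'])
for X in [(643.5,-27.2,8),(661.8,66,8),(625.3,-120.4,8)]: print(proj(g,X))
hs=cv2.cvtColor(g['frame'],cv2.COLOR_RGB2HSV);im=g['frame'][:,:,::-1].copy()
for X in [(643.5,-27.2,8),(661.8,66,8),(625.3,-120.4,8)]:
    cv2.circle(im,tuple(int(a) for a in proj(g,X)),2,(0,0,255),-1)
    r=33 if X[0]==643.5 else 48
    for a in np.arange(0,6.28,.1): cv2.circle(im,tuple(int(b) for b in proj(g,(X[0]+r*np.cos(a),X[1]+r*np.sin(a),8))),0,(0,255,0),-1)
cv2.imwrite('pics/w4b.png',cv2.resize(im,(800,600)))
E
```

```text
[641.43356876 -25.57506684 164.19277983] [ 0.28343909 -0.30251454 -1.21320718] 18.20906014756566 [-3.14184607e-01 -3.12364013e+00 -4.25595637e-04]
[257.18606216 200.18260563]
[377.05993638 199.37726716]
[137.67697179 201.16046098]
```

View pics/w4b.png

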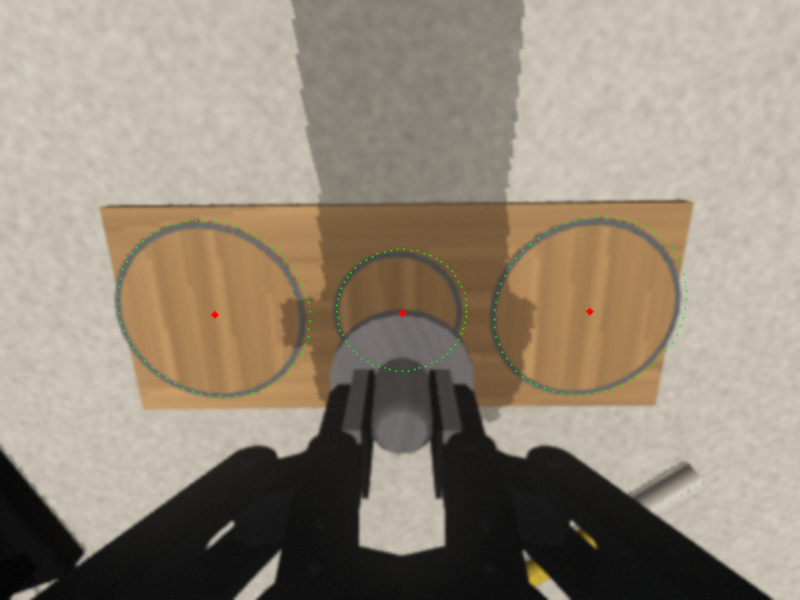

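The projected marks (red dots at (215,315), (402,312), (590,312)) lie within about 2 mm of the printed rings, and the yoke hangs upright.

>>> play_rows:
  motion:
    - [[1.7, -2.4, -25], [0, 0, 0]]
    - [[0, 0, -25], [0, 0, 0]]
    - [[0, 0, -14], [0, 0, 0]]
    - [[0, 0, -5], [0, 0, 0]]
    - [[0, 0, 0], [0, 0, 0]]
    - [[0, 0, 0], [0, 0, 0]]
    - [[0, 0, 0], [0, 0, 0]]

```text
time_s: 5.25
tcp_pos: [645.3, -28.9, 97.0]
orientation: [0.315, 3.124, -0.0]
force: [0.5, 0.9, -1.2]
finger_gap: 18.5
finger_force: 39.4
```

>>> play_rows:
  motion:
    - [[0, 0, -2], [0, 0, 0]]
    - [[0, 0, 0], [0, 0, 0]]
    - [[0, 0, 0], [0, 0, 0]]

```text
time_s: 5.55
tcp_pos: [644.8, -29.0, 94.3]
orientation: [0.316, 3.125, -0.0]
force: [0.4, -0.1, -0.1]
finger_gap: 18.2
finger_force: 39.5
```

```bash
python3 - <<'E'
from h import *
s=state();print(s['tcp_pos'],s['force'])
E
```

```text
[644.82115477 -29.00080571  94.2582108 ] [ 0.35832459 -0.11459631 -0.09279958]
```

>>> play_rows:
  motion:
    - [[0, 0, 0], [0, 0, 0]]
    - [[0, 0, 0], [0, 0, 0]]
    - [[0, 0, 0], [0, 0, 0]]
    - [[0, 0, 20], [0, 0, 0]]
    - [[0, 0, 40], [0, 0, 0]]
    - [[-20, 2, 40], [0, 0, 0]]
    - [[-40, 4, 5], [0, 0, 0]]
    - [[-45, 4, 0], [0, 0, 0]]
    - [[-45, 4, 0], [0, 0, 0]]
    - [[-40, 4, 0], [0, 0, 0]]
  claw: 0.5

```text
time_s: 6.55
tcp_pos: [452.1, -10.6, 198.9]
orientation: [-0.316, -3.125, 0.0]
force: [-0.8, 0.2, 0.4]
finger_gap: 42.9
finger_force: 0.0
```

>>> play_rows:
  motion:
    - [[-20, 3, 0], [0, 0, 0]]
    - [[0, 0, 0], [0, 0, 0]]
    - [[0, 0, 0], [0, 0, 0]]
    - [[0, 0, 0], [0, 0, 0]]
    - [[0, 0, 0], [0, 0, 0]]
  claw: 0.82

```text
time_s: 7.05
tcp_pos: [435.8, -8.2, 199.0]
orientation: [0.316, 3.125, -0.0]
force: [0.1, 0.4, 0.1]
finger_gap: 70.1
finger_force: 0.0
```

```bash
python3 - <<'E'
from h import *
g=cap('wrist','w5');s=state();print(s['tcp_pos'],s['force'],s['finger_gap'],s['orientation'])
p=proj(g,(434.5,-8,10));D=((0,0,0),(179,255,75))
m=blob(g,p[0],p[1],*D,42);print(p,m)
w=load('w1')
m1=blob(w,131,143,*D,35)
print(onz(g,*m[:2],10),tri((w,*m1[:2]),(g,*m[:2])),tri((load('w2'),100.595,223.94),(g,*m[:2])))
im=g['frame'][:,:,::-1].copy();cv2.circle(im,(int(m[0]),int(m[1])),2,(0,0,255),-1);cv2.imwrite('pics/w5b.png',im)
E
```

```text
[435.53952581  -8.12864894 198.827727  ] [-0.25972052  0.13687746 -0.08221756] 70.50990434656397 [ 3.15925167e-01  3.12522014e+00 -5.25574468e-05]
[258.19616504 182.01441171] (256.95389556884766, 182.57305908203125, (64.42848205566406, 64.58232116699219))
[434.79151154  -9.19353979  10.        ] [435.14347049  -9.22893503   8.55015505] [435.04714723  -9.30925669   8.40729651]
```

View pics/w5b.png

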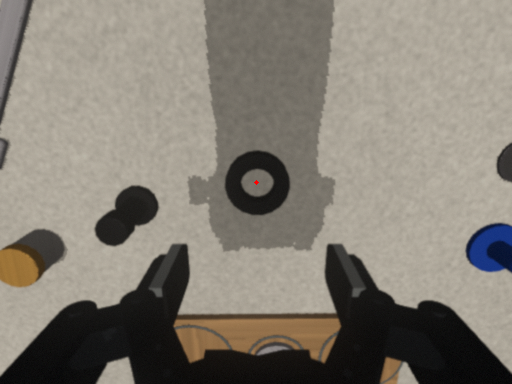

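Magnet centred at (257,182), gauge at (135,207) with head (115,227), tin at (20,265).

>>> play_rows:
  motion:
    - [[-0.6, -1.1, -45], [0, 0, 0]]
    - [[0, 0, -45], [0, 0, 0]]
    - [[0, 0, -25], [0, 0, 0]]
    - [[0, 0, -5], [0, 0, 0]]
    - [[0, 0, -3], [0, 0, 0]]
    - [[0, 0, 0], [0, 0, 0]]
    - [[0, 0, 0], [0, 0, 0]]

```text
time_s: 7.8
tcp_pos: [435.1, -9.2, 77.1]
orientation: [0.316, 3.123, -0.0]
force: [-0.4, 0.4, 0.2]
finger_gap: 70.2
finger_force: 0.0
```

```bash
python3 - <<'E'
from h import *
g=cap('side','s1');s=state();print(s['tcp_pos'],s['force'],s['finger_gap'])
cv2.imwrite('pics/s1b.png',cv2.resize(g['frame'][150:300,110:310,::-1],(800,600),interpolation=cv2.INTER_CUBIC))
E
```

```text
[435.00056182  -9.20243188  77.07974519] [-0.10294117  0.25931987 -0.28699581] 70.2244764663903
```

View pics/s1b.png

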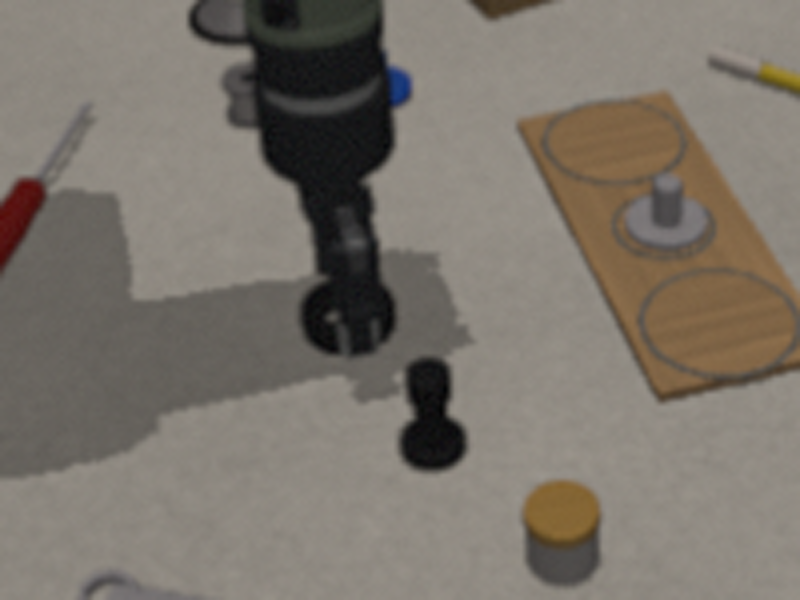

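The yoke stands in the middle mark (668,222). The fingers straddle the magnet (348,315) close to the table without touching it.

>>> play_rows:
  motion:
    - [[0, 0, -1.5], [0, 0, 0]]
    - [[0, 0, 0], [0, 0, 0]]
    - [[0, 0, 0], [0, 0, 0]]
    - [[0, 0, 0], [0, 0, 0]]
    - [[0, 0, 0], [0, 0, 0]]
  claw: 0.4

```text
time_s: 8.35
tcp_pos: [434.9, -9.0, 75.6]
orientation: [0.316, 3.123, 0.001]
force: [-0.8, 1.6, 8.2]
finger_gap: 55.3
finger_force: 41.0
```

>>> play_rows:
  motion:
    - [[0, 0, 15], [0, 0, 0]]
    - [[0, 0, 40], [0, 0, 0]]
    - [[0, 0, 40], [0, 0, 0]]
    - [[20, -2, 15], [0, 0, 0]]
    - [[40, -4, 0], [0, 0, 0]]
    - [[45, -4, 0], [0, 0, 0]]
    - [[40, -4, 0], [0, 0, 0]]
    - [[25, -4, 0], [0, 0, 0]]
    - [[0, 0, 0], [0, 0, 0]]
    - [[0, 0, 0], [0, 0, 0]]

```text
time_s: 9.35
tcp_pos: [603.3, -26.9, 183.9]
orientation: [-0.316, -3.124, -0.0]
force: [0.0, 0.2, -0.9]
finger_gap: 55.4
finger_force: 44.5
```

```bash
python3 - <<'E'
from h import *
g=cap('wrist','w6');s=state();print(s['tcp_pos'],s['force'],s['finger_gap'],s['orientation'])
T=cap('top','t1')
print(proj(g,(644.8,-29,14)),proj(g,(644.8,-29,44)),proj(T,(644.8,-29,14)))
y=blob(g,*proj(g,(644.8,-29,14)),(0,0,50),(179,35,140),35);print(y,onz(g,*y[:2],14))
cv2.imwrite('pics/w6b.png',cv2.resize(g['frame'][:,:,::-1],(800,600)))
E
```

```text
[602.54217549 -26.77858722 183.90073609] [-1.51711855  0.02263907 -1.3723162 ] 55.472404379749925 [-3.15679593e-01 -3.12344881e+00 -2.21439785e-04]
[265.47964747 235.10102947] [266.47850666 253.0692276 ] [266.44918929 165.79234348]
(260.77857398986816, 249.7898941040039, (22.261301040649414, 45.264259338378906)) [658.36829206 -35.94479684  14.        ]
```

View pics/w6b.png

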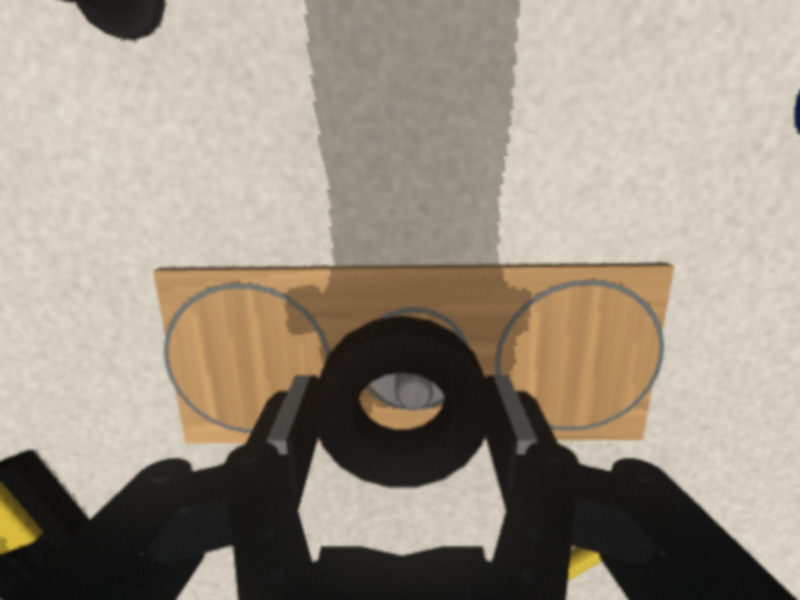

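The magnet is held flat and level (ring centre (402,402)); the pole top shows through its hole at (415,391).

```bash
python3 - <<'E'
from h import *
g=load('w6')
print('pole',onz(g,415*.64,391*.64,44)); 
for z in(112,116,124): print('mag',z,onz(g,402.5*.64,402*.64,z))
T=load('t1');S=load('s1')
# pole top in the side view: crop scale 4
print('side pole',onz(S,110+668/4,150+183/4,44),'disc',onz(S,110+667/4,150+221/4,14))
for p in ((245,249),(266.45,165.8)): print(T['frame'][int(p[1]),int(p[0])])
E
```

```text
pole [642.18086295 -29.19210805  44.        ]
mag 112 [605.84156945 -28.27848885 112.        ]
mag 116 [603.41348675 -27.78890763 116.        ]
mag 124 [598.55732133 -26.80974518 124.        ]
side pole [642.61852358 -33.06540106  44.        ] disc [642.71130227 -33.38432033  14.        ]
[52 60 48]
[51 58 47]
```

>>> play_rows:
  motion:
    - [[25, -1, 0], [0, 0, 0]]
    - [[15.5, -0.8, -20], [0, 0, 0]]
    - [[0, 0, -25], [0, 0, 0]]
    - [[0, 0, -10], [0, 0, 0]]
    - [[0, 0, 0], [0, 0, 0]]
    - [[0, 0, 0], [0, 0, 0]]

```text
time_s: 10.05
tcp_pos: [643.9, -28.7, 130.1]
orientation: [-0.316, -3.125, 0.0]
force: [-0.4, -0.8, -1.0]
finger_gap: 55.5
finger_force: 44.5
```

```bash
python3 - <<'E'
from h import *
g=cap('wrist','w7');s=state();print(s['tcp_pos'],s['force'],s['finger_gap'])
cv2.imwrite('pics/w7b.png',cv2.resize(g['frame'][180:360,136:376,::-1],(800,600),interpolation=cv2.INTER_CUBIC))
E
```

```text
[644.51110887 -28.83540024 130.64556121] [ 0.58382227 -0.12305754 -0.96271126] 55.201642159597554
```

View pics/w7b.png

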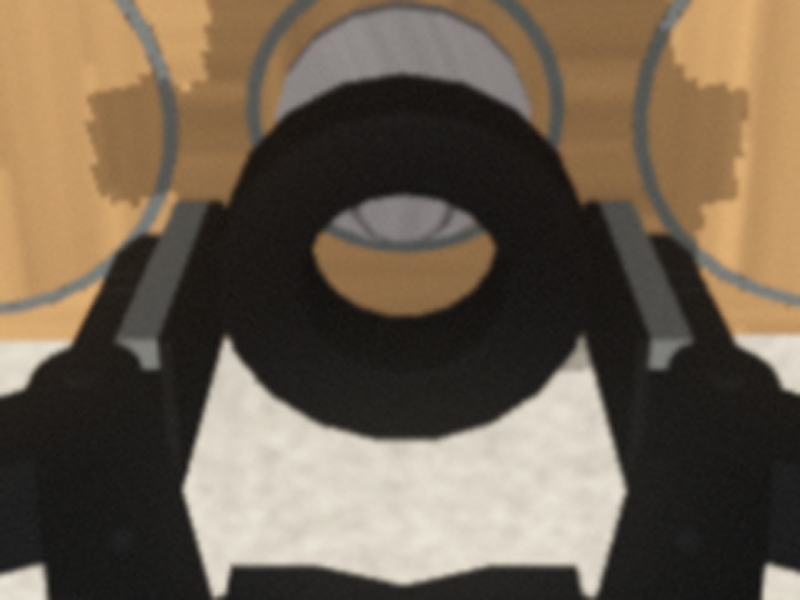

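Through the hole I see the pole's edge at (405,243) and the disc's far edge at (405,250); laterally it is centred with the ring (405).

```bash
python3 - <<'E'
from h import *
g=load('w7');f=lambda x,y,z:np.round(onz(g,136+x*.3,180+y*.3,z),1)
print('pole edge(+10/9)',f(405,243,44),'disc lower edge(+26)',f(405,248,14),'disc upper(-26)',f(402,5,14),'mark upper?')
print('mag sides: hole top near/far',f(405,195,73),f(405,318,56),f(405,318,73),'outer far',f(405,438,73),'outer near (bottom edge?)',f(405,75,73),f(405,75,57),'LR',f(222,270,70),f(585,270,70))
E
```

```text
pole edge(+10/9) [652.3 -31.3  44. ] disc lower edge(+26) [671.2 -35.1  14. ] disc upper(-26) [618.7 -25.   14. ] mark upper?
mag sides: hole top near/far [627.7 -26.3  73. ] [659.2 -32.7  56. ] [647.5 -30.4  73. ] outer far [668.6 -34.7  73. ] outer near (bottom edge?) [610.  -22.7  73. ] [616.3 -23.9  57. ] LR [636.  -55.5  70. ] [646.7  -3.2  70. ]
```

>>> play_rows:
  motion:
    - [[0, 0, -10], [0, 0, 0]]
    - [[0, 0, -12], [0, 0, 0]]
    - [[0, 0, -11], [0, 0, 0]]
    - [[0, 0, -6], [0, 0, 0]]
    - [[0, 0, 0], [0, 0, 0]]
    - [[0, 0, 0], [0, 0, 0]]

```text
time_s: 10.7
tcp_pos: [644.2, -28.8, 89.8]
orientation: [-0.316, -3.125, -0.0]
force: [-0.3, -0.2, -1.4]
finger_gap: 55.2
finger_force: 44.5
```

>>> play_rows:
  motion:
    - [[0, 0, -0.8], [0, 0, 0]]
    - [[0, 0, 0], [0, 0, 0]]
    - [[0, 0, 0], [0, 0, 0]]

```text
time_s: 11.0
tcp_pos: [644.2, -28.8, 89.7]
orientation: [-0.316, -3.125, -0.0]
force: [-1.1, -0.1, 3.4]
finger_gap: 55.2
finger_force: 45.0
```

>>> play_rows:
  motion:
    - [[0, 0, 0], [0, 0, 0]]
    - [[0, 0, 0], [0, 0, 0]]
    - [[0, 0, 20], [0, 0, 0]]
    - [[0, 0, 45], [0, 0, 0]]
    - [[-5, -12, 40], [0, 0, 0]]
    - [[-15, -34, 8], [0, 0, 0]]
    - [[-18, -42, 0], [0, 0, 0]]
    - [[-18, -42, 0], [0, 0, 0]]
    - [[-18, -42, 0], [0, 0, 0]]
    - [[-18, -42, 0], [0, 0, 0]]
  claw: 0.82

```text
time_s: 12.0
tcp_pos: [551.7, -244.4, 202.8]
orientation: [0.315, 3.125, -0.001]
force: [2.0, -0.0, -0.4]
finger_gap: 70.2
finger_force: 0.0
```

>>> play_rows:
  motion:
    - [[-18, -42, 0], [0, 0, 0]]
    - [[-18, -42, 0], [0, 0, 0]]
    - [[-9, -18, 0], [0, 0, 0]]
    - [[0, 0, 0], [0, 0, 0]]
    - [[0, 0, 0], [0, 0, 0]]
  claw: 0.68

```text
time_s: 12.5
tcp_pos: [507.3, -344.9, 202.4]
orientation: [0.317, 3.125, 0.001]
force: [0.1, 0.5, -0.8]
finger_gap: 58.0
finger_force: 0.0
```

```bash
python3 - <<'E'
from h import *
g=cap('wrist','w8');s=state();print(s['tcp_pos'],s['force'],s['finger_gap'],s['orientation'])
p=proj(g,(502,-345,10));print(p)
hs=cv2.cvtColor(g['frame'],cv2.COLOR_RGB2HSV);v=np.int32(p)
print(hs[v[1]-20:v[1]+21:4,v[0]].tolist())
S=(0,0,50),(179,20,255)
m=blob(g,p[0],p[1],*S,40);print(m,onz(g,*m[:2],5))
im=g['frame'][:,:,::-1].copy();cv2.circle(im,(int(m[0]),int(m[1])),2,(0,0,255),-1);cv2.imwrite('pics/w8b.png',im)
E
```

```text
[ 507.5948649  -344.18627159  202.46771919] [1.41551452 0.02002596 0.16060462] 57.86565146093176 [3.15276298e-01 3.12566423e+00 1.00752501e-03]
[256.90753488 176.99944881]
[[6, 13, 99], [6, 13, 98], [21, 30, 112], [20, 34, 111], [21, 28, 118], [19, 32, 113], [17, 31, 117], [19, 31, 116], [19, 29, 96], [6, 14, 91], [0, 11, 92]]
(253.9549331665039, 176.0603370666504, (47.95188903808594, 48.98527145385742)) [ 502.06177755 -347.77757273    5.        ]
```

View pics/w8b.png

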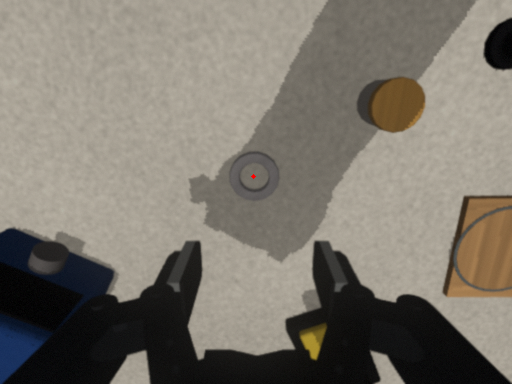

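Plate ring centred at (254,176); the iron stand's corner is at (290,318), the blue box's at (112,270), the tin at (398,104).

```bash
python3 - <<'E'
from h import *
g=load('w8')
print(onz(g,288,318,18),onz(g,112,270,0),onz(g,112,270,60),onz(g,398,104,40))
E
```

```text
[ 655.43460295 -343.7463296    18.        ] [ 573.56087553 -513.57168168    0.        ] [ 540.52931223 -472.76363202   60.        ] [ 459.22025423 -230.54647045   40.        ]
```

>>> play_rows:
  motion:
    - [[-5.4, -3.4, -45], [0, 0, 0]]
    - [[0, 0, -45], [0, 0, 0]]
    - [[0, 0, -25], [0, 0, 0]]
    - [[0, 0, -10], [0, 0, 0]]
    - [[0, 0, -2.5], [0, 0, 0]]
    - [[0, 0, 0], [0, 0, 0]]
    - [[0, 0, 0], [0, 0, 0]]

```text
time_s: 13.25
tcp_pos: [503.2, -348.8, 76.9]
orientation: [0.315, 3.123, -0.003]
force: [-0.8, 0.6, -0.1]
finger_gap: 58.6
finger_force: 0.0
```

>>> play_rows:
  motion:
    - [[0, 0, 0], [0, 0, 0]]
    - [[0, 0, 0], [0, 0, 0]]
    - [[0, 0, 0], [0, 0, 0]]
    - [[0, 0, 0], [0, 0, 0]]
    - [[0, 0, 0], [0, 0, 0]]
  claw: 0.3

```text
time_s: 13.75
tcp_pos: [503.0, -348.7, 77.3]
orientation: [0.316, 3.123, -0.002]
force: [-0.5, 2.4, 7.6]
finger_gap: 42.4
finger_force: 39.5
```

>>> play_rows:
  motion:
    - [[0, 0, 15], [0, 0, 0]]
    - [[0, 0, 40], [0, 0, 0]]
    - [[0, 0, 40], [0, 0, 0]]
    - [[5, 15, 15], [0, 0, 0]]
    - [[15, 35, 0], [0, 0, 0]]
    - [[18, 42, 0], [0, 0, 0]]
    - [[18, 42, 0], [0, 0, 0]]
    - [[18, 42, 0], [0, 0, 0]]
    - [[18, 42, 0], [0, 0, 0]]
    - [[18, 42, 0], [0, 0, 0]]

```text
time_s: 14.75
tcp_pos: [612.1, -85.6, 185.4]
orientation: [-0.315, -3.126, -0.0]
force: [0.4, -0.2, -0.7]
finger_gap: 42.4
finger_force: 40.9
```

>>> play_rows:
  motion:
    - [[15, 40, 0], [0, 0, 0]]
    - [[11, 19, 0], [0, 0, 0]]
    - [[4.5, 0, -10], [0, 0, 0]]
    - [[0, 0, -15], [0, 0, 0]]
    - [[0, 0, -10], [0, 0, 0]]
    - [[0, 0, 0], [0, 0, 0]]
    - [[0, 0, 0], [0, 0, 0]]

```text
time_s: 15.45
tcp_pos: [642.0, -29.9, 149.8]
orientation: [-0.317, -3.124, 0.0]
force: [-0.1, -0.5, -0.2]
finger_gap: 42.8
finger_force: 41.0
```

```bash
python3 - <<'E'
from h import *
g=cap('wrist','w9');s=state();print(s['tcp_pos'],s['force'],s['finger_gap'],s['orientation'])
cv2.imwrite('pics/w9b.png',cv2.resize(g['frame'][160:360,126:393,::-1],(800,600),interpolation=cv2.INTER_CUBIC))
E
```

```text
[642.45013586 -29.87446143 150.419412  ] [ 0.12001576 -0.81359358 -0.59612863] 42.74823125199158 [ 3.17424047e-01  3.12532633e+00 -1.39809764e-04]
```

View pics/w9b.png

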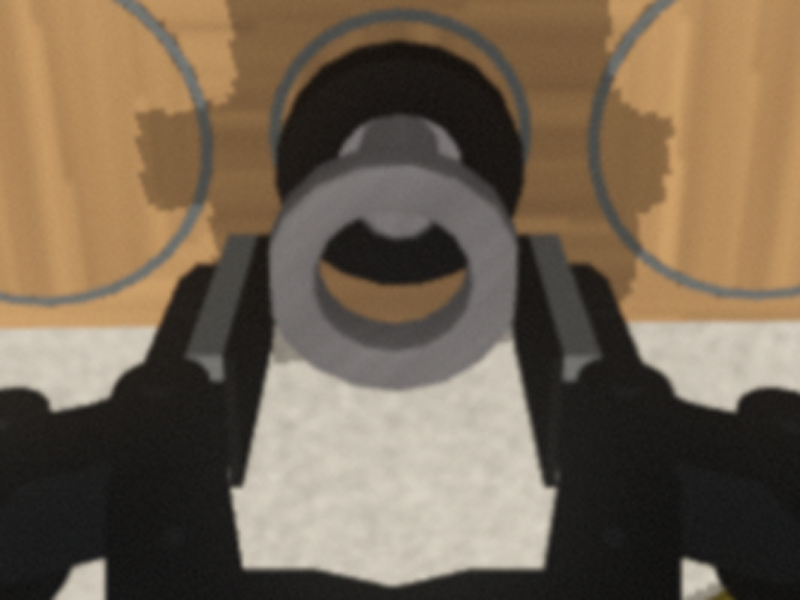

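Through the plate's hole I see the pole top, its far edge at (400,238). Plate top ring is centred at about (394,275); the magnet sits flat on the yoke.

```bash
python3 - <<'E'
from h import *
g=load('w9');f=lambda x,y,z:np.round(onz(g,126+x*.33375,160+y/3,z),1)
print('pole far edge',f(400,238,44),'magnet far/near/L/R',f(400,284,30),f(400,40,30),f(277,165,30),f(525,165,30))
print('plate outer far',f(394,388,83),'L/R',f(270,270,83),f(518,270,83),'hole near',f(393,187,83),'hole far bottom',f(393,323,73),'hole L R',f(315,270,83),f(470,270,83))
E
```

```text
pole far edge [652.4 -31.5  44. ] magnet far/near/L/R [671.9 -35.4  30. ] [612.9 -23.4  30. ] [636.1 -56.6  30. ] [647.4  -1.5  30. ]
plate outer far [660.8 -34.6  83. ] L/R [633.1 -50.5  83. ] [641.6  -9.1  83. ] hole near [622.1 -26.8  83. ] hole far bottom [654.1 -33.4  73. ] hole L R [634.7 -43.   83. ] [640.  -17.1  83. ]
```

>>> play_rows:
  motion:
    - [[3.2, 0.6, -10], [0, 0, 0]]
    - [[0, 0, -14], [0, 0, 0]]
    - [[0, 0, 0], [0, 0, 0]]
    - [[0, 0, 0], [0, 0, 0]]
    - [[0, 0, 0], [0, 0, 0]]

```text
time_s: 16.0
tcp_pos: [645.7, -28.6, 126.1]
orientation: [-0.316, -3.126, 0.0]
force: [-0.6, 0.4, -1.1]
finger_gap: 42.7
finger_force: 41.0
```

```bash
python3 - <<'E'
from h import *
g=cap('wrist','w10');s=state();print(s['tcp_pos'],s['force'],s['finger_gap'])
im=cv2.cvtColor(g['frame'],cv2.COLOR_RGB2HSV)
print('col 258',[(r,*[int(a) for a in im[r,258,1:]]) for r in range(196,300,2)])
for r in (240,246,252): print('row',r,[(c,int(im[r,c,2])) for c in range(210,306,3)])
E
```

```text
[645.88234013 -28.62306906 126.31925437] [-0.55303125 -0.04425884 -0.73737146] 42.53319546988731
col 258 [(196, 36, 28), (198, 57, 27), (200, 55, 28), (202, 59, 26), (204, 46, 28), (206, 41, 37), (208, 17, 74), (210, 17, 74), (212, 13, 77), (214, 17, 90), (216, 13, 122), (218, 10, 124), (220, 11, 121), (222, 13, 122), (224, 12, 123), (226, 8, 121), (228, 11, 119), (230, 13, 119), (232, 10, 122), (234, 12, 124), (236, 12, 123), (238, 11, 120), (240, 11, 120), (242, 11, 119), (244, 11, 120), (246, 9, 119), (248, 11, 119), (250, 11, 121), (252, 12, 106), (254, 11, 46), (256, 26, 29), (258, 10, 25), (260, 17, 30), (262, 9, 28), (264, 34, 30), (266, 23, 34), (268, 15, 70), (270, 10, 78), (272, 10, 79), (274, 13, 80), (276, 13, 97), (278, 8, 126), (280, 8, 124), (282, 12, 123), (284, 13, 121), (286, 11, 119), (288, 13, 119), (290, 25, 135), (292, 29, 183), (294, 25, 211), (296, 24, 210), (298, 26, 209)]
row 240 [(210, 65), (213, 26), (216, 81), (219, 123), (222, 124), (225, 125), (228, 124), (231, 120), (234, 99), (237, 26), (240, 78), (243, 119), (246, 126), (249, 126), (252, 126), (255, 
[... 243 characters left out ...]
), (222, 123), (225, 119), (228, 120), (231, 104), (234, 30), (237, 27), (240, 37), (243, 97), (246, 122), (249, 125), (252, 126), (255, 124), (258, 119), (261, 123), (264, 125), (267, 112), (270, 61), (273, 27), (276, 28), (279, 27), (282, 93), (285, 122), (288, 125), (291, 120), (294, 122), (297, 114), (300, 30), (303, 29)]
row 252 [(210, 28), (213, 29), (216, 97), (219, 123), (222, 122), (225, 119), (228, 119), (231, 83), (234, 37), (237, 27), (240, 27), (243, 29), (246, 41), (249, 77), (252, 109), (255, 113), (258, 106), (261, 97), (264, 53), (267, 30), (270, 27), (273, 26), (276, 27), (279, 31), (282, 78), (285, 119), (288, 121), (291, 123), (294, 119), (297, 107), (300, 27), (303, 27)]
```

```bash
python3 - <<'E'
from h import *
g=load('w10');a=np.array([.98,-.19,0]);b=np.array([.19,.98,0])
f=lambda c,r,z:np.round([onz(g,c,r,z)@a,onz(g,c,r,z)@b],1)
print('pole edge',f(256,253,44),f(256,253,42));[print(z,'outer near/far',f(257,214.5,z),f(257,290,z),'hole far top',f(257,276,z),'hole far bot',f(257,267,z-10)) for z in (57,59,61)]
print('pole lat at 246 L/R',f(241.5,246,44),f(269.5,246,44),'hole L/R',f(233,240+6,58),f(281,246,58))
E
```

```text
pole edge [644.7  92.9] [645.9  92.9]
57 outer near/far [615.1  93.8] [659.8  93.3] hole far top [650.9  93.4] hole far bot [651.9  93.4]
59 outer near/far [614.2  93.8] [658.3  93.3] hole far top [649.5  93.4] hole far bot [650.6  93.4]
61 outer near/far [613.3  93.8] [656.7  93.3] hole far top [648.1  93.4] hole far bot [649.3  93.4]
pole lat at 246 L/R [640.1  84.8] [640.3 100.5] hole L/R [632.1  81.3] [632.3 105.9]
```

>>> play_rows:
  motion:
    - [[-1.5, -0.3, -4], [0, 0, 0]]
    - [[0, 0, -5], [0, 0, 0]]
    - [[0, 0, -5], [0, 0, 0]]
    - [[0, 0, -4], [0, 0, 0]]
    - [[0, 0, 0], [0, 0, 0]]
    - [[0, 0, 0], [0, 0, 0]]

```text
time_s: 16.65
tcp_pos: [644.1, -28.9, 107.8]
orientation: [-0.316, -3.125, -0.0]
force: [0.2, 0.6, -1.3]
finger_gap: 42.5
finger_force: 40.9
```

>>> play_rows:
  motion:
    - [[0, 0, -0.8], [0, 0, 0]]
    - [[0, 0, 0], [0, 0, 0]]
    - [[0, 0, 0], [0, 0, 0]]

```text
time_s: 16.95
tcp_pos: [644.2, -28.9, 107.5]
orientation: [0.316, 3.125, -0.0]
force: [-1.4, 0.7, 0.8]
finger_gap: 42.6
finger_force: 41.3
```

>>> play_rows:
  motion:
    - [[0, 0, 0], [0, 0, 0]]
    - [[0, 0, 0], [0, 0, 0]]
    - [[0, 0, 0], [0, 0, 0]]
    - [[0, 0, 20], [0, 0, 0]]
    - [[0, 0, 40], [0, 0, 0]]
    - [[-5, -2, 40], [0, 0, 0]]
    - [[-35, -15, 10], [0, 0, 0]]
    - [[-40, -18, 0], [0, 0, 0]]
    - [[-40, -18, 0], [0, 0, 0]]
    - [[-40, -18, 0], [0, 0, 0]]
  claw: 0.68

```text
time_s: 17.95
tcp_pos: [482.7, -100.3, 217.5]
orientation: [0.315, 3.125, -0.001]
force: [-0.1, -0.3, -0.7]
finger_gap: 57.8
finger_force: 0.0
```

>>> play_rows:
  motion:
    - [[-30, -14, 0], [0, 0, 0]]
    - [[-16, -6, 0], [0, 0, 0]]
    - [[0, 0, 0], [0, 0, 0]]
    - [[0, 0, 0], [0, 0, 0]]
    - [[0, 0, 0], [0, 0, 0]]
  claw: 0.6

```text
time_s: 18.45
tcp_pos: [439.3, -119.9, 217.5]
orientation: [0.315, 3.125, -0.0]
force: [-0.2, 0.3, -0.1]
finger_gap: 51.3
finger_force: 0.0
```

```bash
python3 - <<'E'
from h import *
g=cap('wrist','w11');s=state();print(s['tcp_pos'],s['force'],s['finger_gap'],s['orientation'])
pf,ph=proj(g,(439,-120,4)),proj(g,(439,-120,58));print(pf,ph)
c=cv2.cvtColor(g['frame'],cv2.COLOR_RGB2HSV)
m=cv2.inRange(c,(0,0,0),(179,255,60));m[240:]=0;x,y=np.int32(pf)
n,l,st,ce=cv2.connectedComponentsWithStats(m);print(st[1:],ce[1:])
w=c[int(min(pf[1],ph[1]))-30:int(max(pf[1],ph[1]))+30:3, x-36:x+36:3,2];print('\n'.join(' '.join('%3d'%v for v in r) for r in w))
E
```

```text
[ 439.23048522 -119.77004753  217.3944504 ] [ 0.00571384 -0.01866447  0.03389929] 51.435645333347274 [ 3.14382332e-01  3.12493378e+00 -1.74191972e-04]
[258.06006974 175.26215891] [258.26056379 194.54022284]
[[ 234  155   38   51 1533]] [[252.15981735 179.02935421]]
171 170 168 150 111 112 121 124 121 122 117 115 114 121 116 116 118 116 115 113 116 116 117 118
168 167 169 147 117 116 115 115 120 118 118 118 117 122 118 117 117 118 116 113 113 118 114 116
169 167 167 122 122 118 117 115 116 116 117 116 119 118 116 112 117 118 115 113 114 116 114 113
172 175 169 123 126 120 114 115  96  74  74  66  89 115 119 114 112 115 118 120 118 119 118 112
171 165 135 117 120 118  92  42  31  30  29  31  28  38  84 110 109 115 114 116 115 115 115 113
165 125 119 120 117 104  33  28  32  31  30  31  31  27  26  84 116 118 113 114 116 118 116 114
139 121 118 120 112  44  32  30  30  30  29  28  29  28  28  28 103 119 119 112 116 118 119 116
122 124 119 122  96  32  32  30  28  25  23  25  26  29  27  27  75 115 109 110 115 117 114 115
123 122 118 118  68  30  29  28  26  24  24  26  23  26  28  27  3
[... 1057 characters left out ...]
 118 120 118 116 116 113 115
120 117 118 120 120 122 115 107  65  46  37  46  87 110 118 118 116 117 115 115 115 113 114 115
122 121 121 124 123 119 116 117 111 115 112 113 118 114 118 120 117 114 114 120 119 110 117 120
118 119 122 123 121 122 124 119 119 121 117 116 119 117 117 117 117 121 121 120 121 114 114 119
119 122 123 122 120 120 122 119 123 122 119 121 121 117 116 116 114 117 117 118 116 117 117 119
125 121 122 123 124 125 123 116 114 117 119 121 118 116 119 119 119 117 117 121 115 115 117 117
120 122 120 119 120 121 121 117 120 116 120 121 117 117 119 118 121 118 115 116 119 119 116 120
117 120 121 125 127 127 123 125 122 118 117 118 117 118 123 121 115 114 111 116 117 115 114 118
```

```bash
python3 - <<'E'
from h import *
g=load('w11');print('foot',onz(g,252.7,173.5,6),'head',onz(g,251.3,191,58),onz(g,251.3,191,52))
w5=load('w5');c=cv2.cvtColor(w5['frame'],cv2.COLOR_RGB2HSV)
print('tri foot w5',tri((g,252.7,173.5),(w5,136,205)),'head',tri((g,251.3,191),(w5,114.5,227)))
E
```

```text
foot [ 435.64633146 -124.59178782    6.        ] head [ 434.92655289 -124.85714767   58.        ] [ 436.99841085 -125.40453373   52.        ]
tri foot w5 [ 435.66711702 -124.69191292    4.83388855] head [ 437.24007599 -125.75734065   48.49768746]
```

>>> play_rows:
  motion:
    - [[-3.8, -5, -35], [0, 0, 0]]
    - [[0, 0, -40], [0, 0, 0]]
    - [[0, 0, -30], [0, 0, 0]]
    - [[0, 0, -11], [0, 0, 0]]
    - [[0, 0, 0], [0, 0, 0]]
    - [[0, 0, 0], [0, 0, 0]]

```text
time_s: 19.1
tcp_pos: [435.3, -125.0, 102.0]
orientation: [0.315, 3.125, -0.0]
force: [-0.2, 0.7, 0.2]
finger_gap: 51.1
finger_force: 0.0
```

>>> play_rows:
  motion:
    - [[0, 0, 0], [0, 0, 0]]
    - [[0, 0, 0], [0, 0, 0]]
    - [[0, 0, 0], [0, 0, 0]]
    - [[0, 0, 0], [0, 0, 0]]
    - [[0, 0, 0], [0, 0, 0]]
  claw: 0.1
  force: 25

```text
time_s: 19.6
tcp_pos: [435.5, -125.3, 102.5]
orientation: [0.316, 3.123, -0.001]
force: [0.3, 1.5, 7.8]
finger_gap: 25.1
finger_force: 25.0
```

>>> play_rows:
  motion:
    - [[0, 0, 10], [0, 0, 0]]
    - [[0, 0, 40], [0, 0, 0]]
    - [[0, 0, 40], [0, 0, 0]]
    - [[20, 15, 15], [0, 0, 0]]
    - [[33, 28, 0], [0, 0, 0]]
    - [[33, 28, 0], [0, 0, 0]]
    - [[33, 28, 0], [0, 0, 0]]
    - [[33, 28, 0], [0, 0, 0]]
    - [[0, 0, 0], [0, 0, 0]]

```text
time_s: 20.5
tcp_pos: [589.7, 5.1, 206.9]
orientation: [0.308, 3.123, 0.002]
force: [0.1, -1.0, -0.5]
finger_gap: 25.2
finger_force: 24.9
```

>>> play_rows:
  motion:
    - [[30, 25, 0], [0, 0, 0]]
    - [[28, 24, 0], [0, 0, 0]]
    - [[14, 12, -25], [0, 0, 0]]
    - [[0, 0, -35], [0, 0, 0]]
    - [[0, 0, 0], [0, 0, 0]]
    - [[0, 0, 0], [0, 0, 0]]
    - [[0, 0, 0], [0, 0, 0]]

```text
time_s: 21.2
tcp_pos: [658.9, 62.4, 148.3]
orientation: [0.317, 3.124, 0.0]
force: [0.5, -0.2, -0.0]
finger_gap: 25.3
finger_force: 25.0
```

```bash
python3 - <<'E'
from h import *
g=cap('wrist','w12');s=state();print(s['tcp_pos'],s['force'],s['finger_gap'],s['orientation'])
# darkish grey ring pixels of the mark near its expected place
c=cv2.cvtColor(g['frame'],cv2.COLOR_RGB2HSV)
for a in range(0,360,30):
    r=np.arange(40,57,.5);X=[(661.7+q*np.cos(np.radians(a)),65.5+q*np.sin(np.radians(a)),8) for q in r]
    P=np.int32([np.round(proj(g,x)) for x in X])
    ok=(P[:,0]>=0)&(P[:,0]<512)&(P[:,1]>=0)&(P[:,1]<384)
    S=np.array([c[p[1],p[0],1] if k else 255 for p,k in zip(P,ok)]);V=np.array([c[p[1],p[0],2] if k else 255 for p,k in zip(P,ok)])
    print(a,r[S.argmin()],S.min(),V[S.argmin()],S[::6])
E
```

```text
[659.18532163  62.47027932 148.62674369] [ 0.57949887  0.18785012 -0.18755704] 25.20850257199769 [3.16816120e-01 3.12266370e+00 1.98200169e-04]
0 54.5 15 17 [71 64 59 21 32 15]
30 54.0 26 29 [122 117  41  29  51  27]
60 44.5 6 82 [121  65  28  30  28  30]
90 44.5 14 88 [122  42  26  29  33  28]
120 44.5 9 81 [120  46  80 118 121 116]
150 45.0 12 84 [125 121  13 125 122 120]
180 46.5 10 78 [128 124  19 124 122 122]
210 47.0 13 79 [127 127  27 101 128 124]
240 48.0 16 82 [131 128 122  25 129 124]
270 48.0 19 80 [126 130 123  22 128 130]
300 47.5 11 72 [24 25 18 57 87 79]
330 54.0 32 24 [80 45 48 68 54 46]
```

>>> play_rows:
  motion:
    - [[2.5, 1.2, -15], [0, 0, 0]]
    - [[0, 0, -15], [0, 0, 0]]
    - [[0, 0, -7.5], [0, 0, 0]]
    - [[0, 0, 0], [0, 0, 0]]
    - [[0, 0, 0], [0, 0, 0]]
    - [[0, 0, 0], [0, 0, 0]]

```text
time_s: 21.85
tcp_pos: [661.1, 65.3, 108.9]
orientation: [0.315, 3.125, 0.004]
force: [-0.3, 2.5, 6.1]
finger_gap: 25.1
finger_force: 25.3
```

>>> play_rows:
  motion:
    - [[0, 0, 0.5], [0, 0, 0]]
    - [[0, 0, 0], [0, 0, 0]]
    - [[0, 0, 0], [0, 0, 0]]
    - [[0, 0, 0], [0, 0, 0]]
    - [[0, 0, 25], [0, 0, 0]]
    - [[0, 0, 45], [0, 0, 0]]
    - [[-10, 20, 40], [0, 0, 0]]
    - [[-20, 40, 0], [0, 0, 0]]
    - [[-20, 40, 0], [0, 0, 0]]
    - [[-20, 40, 0], [0, 0, 0]]
  claw: 0.5

```text
time_s: 22.85
tcp_pos: [590.3, 205.2, 219.8]
orientation: [0.318, 3.125, 0.0]
force: [-0.2, 0.1, -0.5]
finger_gap: 42.5
finger_force: 0.0
```

>>> play_rows:
  motion:
    - [[-22, 38, 0], [0, 0, 0]]
    - [[-22, 38, 0], [0, 0, 0]]
    - [[-22, 38, 0], [0, 0, 0]]
    - [[-22, 30, 0], [0, 0, 0]]
    - [[0, 0, 0], [0, 0, 0]]
    - [[0, 0, 0], [0, 0, 0]]
    - [[0, 0, 0], [0, 0, 0]]
  claw: 0.6

```text
time_s: 23.55
tcp_pos: [503.4, 347.7, 219.2]
orientation: [0.317, 3.125, -0.001]
force: [-0.4, 0.6, 0.6]
finger_gap: 51.7
finger_force: 0.0
```

```bash
python3 - <<'E'
from h import *
g=cap('wrist','w13');s=state();print(s['tcp_pos'],s['force'],s['finger_gap'],s['orientation'])
p=proj(g,(502,348,46));C=((0,60,60),(14,255,255))
c1=blob(g,*p,*C,40);print(p,c1,onz(g,*c1[:2],46),onz(g,*c1[:2],44))
w=load('w1');T=load('top0');print(tri((w,451.7,142.9),(g,*c1[:2])),tri((g,*c1[:2]),(T,108.08,223.5)))
# rim: dark
q=proj(g,(502,348,4));c=cv2.cvtColor(g['frame'],cv2.COLOR_RGB2HSV);m=cv2.inRange(c,(0,0,0),(179,255,70));m[240:]=0;x,y=np.int32(q)
m[:,:max(x-75,0)]=0;m[:,x+75:]=0
k=max(cv2.findContours(m,cv2.RETR_EXTERNAL,cv2.CHAIN_APPROX_NONE)[0],key=cv2.contourArea);e=cv2.fitEllipse(cv2.convexHull(k));print('rim',q,e,onz(g,*e[0],4),cv2.boundingRect(k))
E
```

```text
[503.62300206 347.35729252 219.22925524] [ 0.00443446  0.58031427 -0.5228176 ] 51.52874831069233 [ 3.18255329e-01  3.12518248e+00 -4.26349957e-04]
[258.50344174 187.78741828] (260.30043029785156, 187.76726150512695, (32.538089752197266, 33.99936294555664)) [502.28811645 349.49098803  46.        ] [502.96549588 349.37395538  44.        ]
[503.48929387 349.23259524  41.67219004] [502.34090827 350.47900102  49.16130732]
rim [258.32630396 173.80240401] ((259.67633056640625, 172.29055786132812), (83.29772186279297, 86.23418426513672), 92.75260162353516) [500.76317165 349.59506859   4.        ] (217, 131, 87, 84)
```

>>> play_rows:
  motion:
    - [[-2, 2, -40], [0, 0, 0]]
    - [[0, 0, -45], [0, 0, 0]]
    - [[0, 0, -28], [0, 0, 0]]
    - [[0, 0, -8], [0, 0, 0]]
    - [[0, 0, 0], [0, 0, 0]]
    - [[0, 0, 0], [0, 0, 0]]

```text
time_s: 24.2
tcp_pos: [502.3, 350.3, 99.7]
orientation: [0.317, 3.124, 0.002]
force: [0.2, -0.4, 0.5]
finger_gap: 51.4
finger_force: 0.0
```

>>> play_rows:
  motion:
    - [[0, 0, 0], [0, 0, 0]]
    - [[0, 0, 0], [0, 0, 0]]
    - [[0, 0, 0], [0, 0, 0]]
    - [[0, 0, 0], [0, 0, 0]]
    - [[0, 0, 0], [0, 0, 0]]
  claw: 0.1
  force: 22

```text
time_s: 24.7
tcp_pos: [502.0, 350.8, 100.2]
orientation: [0.315, 3.123, 0.002]
force: [-0.3, -0.4, 6.5]
finger_gap: 24.8
finger_force: 21.6
```

>>> play_rows:
  motion:
    - [[0, 0, 10], [0, 0, 0]]
    - [[0, 0, 40], [0, 0, 0]]
    - [[0, 0, 45], [0, 0, 0]]
    - [[0, -10, 30], [0, 0, 0]]
    - [[5, -40, 0], [0, 0, 0]]
    - [[10, -46, 0], [0, 0, 0]]
    - [[10, -46, 0], [0, 0, 0]]
    - [[12, -46, 0], [0, 0, 0]]
    - [[12, -46, 0], [0, 0, 0]]
    - [[12, -46, 0], [0, 0, 0]]

```text
time_s: 25.7
tcp_pos: [562.0, 68.6, 224.2]
orientation: [0.315, 3.125, 0.0]
force: [1.3, 0.1, -0.4]
finger_gap: 25.5
finger_force: 21.8
```

>>> play_rows:
  motion:
    - [[13, -42, 0], [0, 0, 0]]
    - [[13, -44, 0], [0, 0, 0]]
    - [[13, -44, 0], [0, 0, 0]]
    - [[13, -38, 0], [0, 0, 0]]
    - [[11, -22, 0], [0, 0, 0]]
    - [[0, 0, -30], [0, 0, 0]]
    - [[0, 0, -25], [0, 0, 0]]
    - [[0, 0, 0], [0, 0, 0]]
    - [[0, 0, 0], [0, 0, 0]]
    - [[0, 0, 0], [0, 0, 0]]

```text
time_s: 26.7
tcp_pos: [625.8, -119.7, 170.2]
orientation: [0.315, 3.123, -0.001]
force: [-0.1, 0.6, 0.8]
finger_gap: 25.2
finger_force: 21.8
```

```bash
python3 - <<'E'
from h import *
g=cap('wrist','w14');s=state();print(s['tcp_pos'],s['force'],s['finger_gap'],s['orientation'])
c=cv2.cvtColor(g['frame'],cv2.COLOR_RGB2HSV)
for a in range(0,360,20):
    r=np.arange(40,56,.5);X=[(625.2+q*np.cos(np.radians(a)),-122+q*np.sin(np.radians(a)),8) for q in r]
    P=np.int32([np.round(proj(g,x)) for x in X])
    ok=(P[:,0]>=0)&(P[:,0]<512)&(P[:,1]>=0)&(P[:,1]<384)
    S=np.array([c[p[1],p[0],1] if k else 255 for p,k in zip(P,ok)])
    print(a,r[S.argmin()],S.min(),S[::4])
E
```

```text
[ 625.88015313 -119.68580379  170.2678377 ] [-0.38817813  0.77196598  0.00852647] 25.00366288135049 [ 3.14793571e-01  3.12291849e+00 -9.33833638e-04]
0 42.5 31 [ 36  39  77 151 157 150 153 152]
20 52.5 7 [22 22 16 23 19 16 15 15]
40 43.0 18 [22 22 18 22 23 26 25 23]
60 40.0 18 [18 18 22 25 33 66 59 57]
80 40.0 59 [ 59  85  66  85 126 130 126 127]
100 45.5 13 [132 131  64  13 123 128 127 125]
120 45.0 10 [125 124  43  31 124 128 126 125]
140 45.0 13 [125 126  65  13 111 126 124 125]
160 45.5 12 [124 124 105  12 103 125 122 123]
180 46.0 9 [128 124 103   9 102 122 121 122]
200 46.0 12 [120 120 119  12  84 122 118 118]
220 47.0 12 [123 119 115  20  77 118 118 117]
240 47.0 6 [121 120 118  73  13  25  27  26]
260 47.5 15 [44 34 44 30 15 29 31 30]
280 42.0 17 [20 17 23 23 26 31 39 19]
300 40.0 17 [17 20 17 21 24 20 21 24]
320 51.5 8 [21 22 20 31 32 14  8 11]
340 40.0 33 [ 33  35  78 147 156 150 147 146]
```

>>> play_rows:
  motion:
    - [[0, -3, -25], [0, 0, 0]]
    - [[0, 0, -22], [0, 0, 0]]
    - [[0, 0, -10], [0, 0, 0]]
    - [[0, 0, -4], [0, 0, 0]]
    - [[0, 0, 0], [0, 0, 0]]
    - [[0, 0, 0], [0, 0, 0]]
    - [[0, 0, 0], [0, 0, 0]]

```text
time_s: 27.45
tcp_pos: [625.6, -122.9, 108.2]
orientation: [0.316, 3.124, -0.001]
force: [-0.8, -0.9, 1.0]
finger_gap: 25.5
finger_force: 22.0
```

Release, rise and back off for a final look.

>>> play_rows:
  motion:
    - [[0, 0, -0.5], [0, 0, 0]]
    - [[0, 0, 0], [0, 0, 0]]
    - [[0, 0, 0], [0, 0, 0]]
    - [[0, 0, 0], [0, 0, 0]]
    - [[0, 0, 20], [0, 0, 0]]
    - [[0, 0, 45], [0, 0, 0]]
    - [[0, 20, 40], [0, 0, 0]]
    - [[10, 40, 20], [0, 0, 0]]
    - [[10, 30, 0], [0, 0, 0]]
    - [[0, 0, 0], [0, 0, 0]]
  claw: 0.5

```text
time_s: 28.45
tcp_pos: [646.1, -29.2, 233.1]
orientation: [0.308, 3.124, 0.002]
force: [-1.0, -0.9, -0.5]
finger_gap: 42.4
finger_force: 0.0
```

>>> play_rows:
  motion:
    - [[0, 0, 25], [0, 0, 0]]
    - [[0, 0, 0], [0, 0, 0]]
    - [[0, 0, 0], [0, 0, 0]]
    - [[0, 0, 0], [0, 0, 0]]

```text
time_s: 28.85
tcp_pos: [644.3, -33.2, 255.7]
orientation: [-0.317, -3.124, 0.0]
force: [-0.6, 0.4, -0.5]
finger_gap: 42.6
finger_force: 0.0
```

```bash
python3 - <<'E'
from h import *
S=cap('side','s2');g=cap('wrist','w15');s=state();print(s['tcp_pos'],s['finger_gap'])
a=cv2.resize(S['frame'][160:260,220:340,::-1],(480,400),interpolation=cv2.INTER_CUBIC)
b=cv2.resize(g['frame'][100:260,110:420,::-1],(775,400))[:,:320+455]
b=cv2.resize(g['frame'][:,:,::-1],(320,400)) if False else cv2.resize(g['frame'][100:290,:,::-1],(800,297))
o=np.zeros((600,800,3),np.uint8);o[:297]=b;o[300:600,:360]=cv2.resize(a,(360,300));o[300:600,400:800]=cv2.resize(S['frame'][120:330,90:370,::-1],(400,300));cv2.imwrite('pics/fin.png',o)
E
```

```text
[644.2740277  -33.1388992  255.64985279] 42.80214085252611
```

View pics/fin.png

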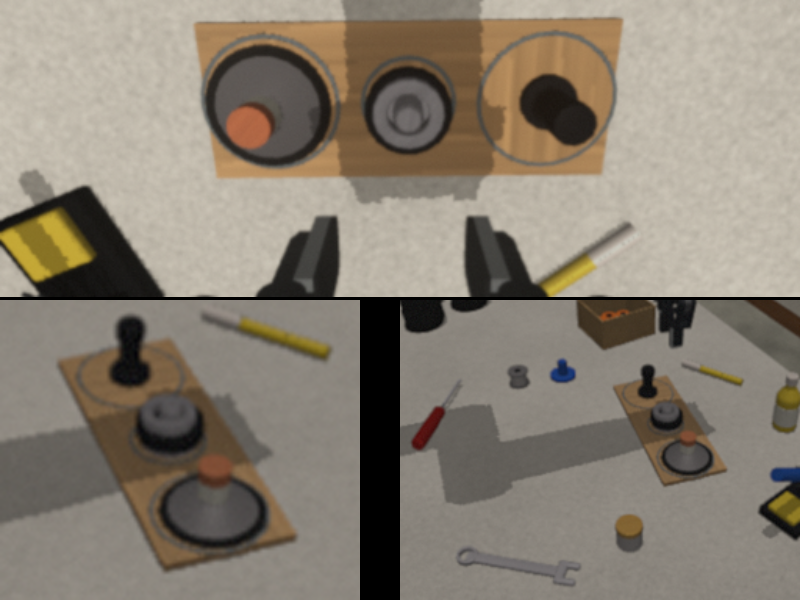

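The final view shows the stack level in the middle mark (408,110), the cone in the stand-side mark (265,105) about 4 mm off centre, and the gauge upright in the far mark (548,100). Reel and tin look unmoved and the hand is clear.

```bash
python3 -c "
from plant import *
print(job_done())"
```

```text
the job is handed in; nothing more can be done
None
```

The job is handed in at about 29 s of the 112 s allowed: the pole piece, magnet and plate are stacked in the middle mark, the cone is in the mark by the iron stand and the gauge in the other end mark, all looking upright and inside the position limits in the last pictures, with the reel and tin looking unmoved; the judge's result was not shown.

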